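Prop the packing case's lid open on its stay

ROBOT

A 7-joint arm with a two-finger parallel gripper is mounted at the origin on the work surface. World frame = base frame: x ahead of the robot, y to its left, z up, the work surface at z = 0. Lengths are in m, angles in rad, forces in N, time in s.
With the tool pointing down it reaches from about 0.425 to 1.025 m from the base axis. Payload 9.4 kg.
Tool frame: the origin (TCP) lies between the finger pads; the fingertips stand 8 mm ahead of it and the grasp point (between the pads) lies 11 mm behind it; z points along the fingers, y is the line along which they close (so a half turn about z gives the same grasp; the last joint's range is limited). The gripper opens to 93 mm and grips with 3 to 60 N. Pads are 15 mm wide; open, the fingers measure 128 mm over their backs; the gripper's body (75 mm by 188 mm) begins 65 mm behind the grasp point.
Start: joints at [-1.278, 0.599, -0.003, 1.599, 0.002, 0.943, -0.08], TCP at [0.262, 0.676, 0.227] pointing down, gripper open.
Joint ranges: [-2.57, 2.57], [-0.35, 1.97], [-1.29, 1.29], [0.11, 2.56], [-1.05, 4.19], [0.11, 1.86], [-2.63, 2.63]. Speed limits (rad/s): [2.22, 2.22, 3.01, 3.01, 3.14, 3.14, 3.14].

INTERFACE

Orientations are given as a 3x3 rotation matrix whose columns are the frame's x, y, z axes.
In Python, from rig import get_obs, camera, camera_params, sign_off gives the robot as it stands.
- The arm moves only by the tool arm_command, never from a script. Its argument "motion" is text: rows parted by semicolons, each of 5 numbers parted by spaces: the closure, from -1 (fully open) to 1 (shut), so that 0 is half open, then the shift along the tool's x, y, z in mm, then the turn about the tool's z in degrees. A call has 1 to 10 rows; each row is the pose to reach, as a shift and turn from the pose commanded when the call began, along the tool's axes at that moment; what a row does not reach only later rows make up. A row lasts 1/8 s, in which the tool goes at most 62.5 mm and 10.7 degrees, less where a joint would pass 70% of its speed; a pose out of reach is approached as far as the arm can. A call with a gripper value outside its range is refused whole. The fingers move at their own pace and stop on an object; the grip force is fixed at half the most. Time passes only in rows, so rows that repeat a pose let the fingers close. It gives the time, the measured TCP pose, the force, the opening and the grip force at its end, in the units of the state.
- get_obs(): the state, without advancing time (a new reading comes with each control period).
- camera(name): name is "side" or "top"; returns (picture, depth): 384x512x3 uint8, red, green, blue; 384x512 float32, m along the optical axis (not along the pixel's ray), 0 where there is no reading.
- camera_params(name): a dict with "fovy" (degrees; the focal length in pixels is half the picture's height over the tangent of half this angle, whatever the lens; pixels are square), "cx", "cy" (the principal point, pixels), "R" (3x3) and "t" (3): a world point X has camera coordinates R X + t. Camera axes: x right, y down, z forward; pixel columns grow to the right and rows downward; lengths in m; the calibration is good to about 2 mm. A picture is of the moment at which its call begins. camera_params takes no time and is no camera call.
- sign_off(): hands the job in; it is judged then, once.
The state is a dict: "time_s": time; "joints": joint angles; "joint_vel": joint speeds; "joint_torque": joint torques, N m; "eef_pos": TCP position; "eef_rot": TCP orientation; "contact_force": force on the tool from outside, world axes, zero at the start; "moment": the same for the moment, N m; "width": finger opening in m; "finger_force": force on a finger pad.
Only numpy, scipy, OpenCV 4.12 (cv2) and the standard library are available. Lean on these libraries where they do the work, as an engineer would, in place of code of your own. Each camera call takes 0.05 s, during which the arm holds its last target. There are 200 camera calls.

TASK

Open the aluminium case by the bow handle on its lid and raise the lid right up, where its stiff hinge keeps it standing. Then flip up the ball-ended steel stay lying inside, past upright until it leans back on its stop, lower the lid gently onto it (do not let it drop) so that the ball sits in the catch under the lid, and let go, leaving the lid propped. Leave the things standing around the case where they are.

Things in the scene. Friction and masses are not known exactly. Their poses are not given: they have to be found in the camera images.
- case: Aluminium case, 200 mm (x) by 300 (y) by 95 high, walls 3 mm, fixed to the board; origin at the centre of its underside, x from its front (handle side, towards the robot) to its back (hinge), y to its left, z up. Latches undone. Two tape rolls lie fixed inside, in the middle and right part, tops 52 mm above the board, at least 30 mm beside the stay.
- lid (a joint): Angle of the lid about the hinge at the case's top back edge: 0 shut, grows as the front edge swings up and back, end stop 1.396 (80 degrees: it still leans a little over the case). The stiff hinge holds the lid by itself above about 1.33; lower down it falls shut unless held or propped. Propped properly on its stay it stands at about 0.97.
- hinge (a point): Middle of the lid's hinge axis (parallel to the case's y), 100 mm behind the case's centre and 95 mm above its underside; axes as the case's. The lid is a pan of about 0.65 kg, 307 mm wide, reaching 206 mm from the hinge, with a rim 20 mm deep on its underside; hinge friction 0.22 N m.
- handle (a point): Middle of the bar of the steel bow handle on the lid's front edge: round bar 10 mm thick, 106 mm clear between its legs, parallel to the hinge, 248 mm from its axis and 6 mm to the lid's outer side, 42 mm beyond the lid's edge. Lid shut: level with the rim, 101 mm above the board. Turns with the lid; the bar may turn between the fingers.
- stay (a joint): Angle of the stay about its pivot (axis parallel to the case's y): 0 lying level inside the case, pointing to the front; grows as its free end swings up and then back to the hinge; 1.571 upright; end stop 1.72. Loose, about 0.1 kg: it falls back to 0 if let go short of upright, and leans on the stop by its own weight once past upright.
- stay_pivot (a point): Centre of the stay's pivot pin; in the case's frame 30 mm behind its centre (70 mm in front of the hinge), 95 mm left of the middle, 81 mm above the underside (14 mm below the rim). Axes as the case's. A small fork covers the first 8 mm of the stay.
- stay_ball (a point): Centre of the 20 mm steel ball at the stay's free end, 108 mm from the pivot on a 10 mm round rod; the place to take the stay: held lightly (about 8 N) it turns between the fingers. 42 mm free to the side wall. The raised lid overhangs where the upright stay stands: a hand straight above strikes it, one leaning back to the case's front by 25 to 35 degrees does not.
- catch (a point): Floor of the catch, a steel channel 34 mm wide under the lid, 107 mm from the hinge axis, that takes the stay's ball between its two lips (25 mm apart) when the lid comes down on the stay standing on its stop. Turns with the lid.
- dispenser: Loose desk tape dispenser of blue plastic, 150 by 58 mm, 82 mm high; origin at the centre of its underside.
- stapler: Loose black stapler, 140 by 36 mm, 62 mm high; origin at the centre of its underside.
- tin: Loose flat aluminium tin with its lid clipped shut, 114 by 84 mm, 44 mm high; origin at the centre of its underside.
- tape_roll: Loose clear packing tape roll lying flat, 110 mm across, 48 mm high; origin at the centre of its underside.

How it is judged:
On the way, in this order (a step that is already met when the one before it is completed fails the run):
1. the lid is raised right up (above 1.27 rad) with the stay still lying down (value of joint lid above 1.27 rad and value of joint stay below 0.4 rad), for 0.2 s.
2. the stay is flipped up past upright onto its stop (above 1.65 rad) while the lid still stands above it (value of joint stay above 1.65 rad and value of joint lid above 1.1 rad), for 0.2 s.
At the end, for the whole second after the job is handed in: The lid stands still, propped by the stay at 0.93 to 1.04 rad, the stay is past upright (above 1.6 rad) with its ball in the catch, and nothing touches them but each other (value of joint lid between 0.93 and 1.04 rad and value of joint stay above 1.6 rad and velocity of joint lid between -0.05 and 0.05 rad/s).
It fails at once if the lid is let drop (it swings down faster than 1.5 rad/s) (velocity of joint lid below -1.5 rad/s).
It fails at once if a thing standing by the case is shifted by more than 25 mm (distance of any of dispenser, stapler, tin, tape_roll from where it was at the start of the episode above 0.025 m).
It also fails if it takes over 72 s, if anything falls off the work surface, if the arm or the gripper's body presses on something with over 40 N, if the wrist force passes 120 N, or if a joint passes its speed limit or range.

## Working session

There is one attempt and no reset: what is moved stays moved. The work goes in short steps, Python scripts to look and compute and a tool call to move; the robot and the scene stay as the last step left them, time stands still between calls to the robot, and variables do not carry over. Pictures are saved under pics/ and viewed, at most 13 in all, crops included, and the job is handed in when it is done.

Besides the shell and the picture viewer there is one more tool, called after "Emit:" as name(argument=value, ...), one argument or row to a line, values as JSON. arm_command: Moves the arm, as the interface text tells. Its arguments: {"type":"object","properties":{"motion":{"type":"string"}},"required":["motion"]}

```bash
mkdir -p pics; ls; python3 - <<'E'
from rig import *
import cv2,numpy as np
o=get_obs();print({k:np.round(v,3).tolist() for k,v in o.items()})
ims=[]
for n in("top","side"):
    p,d=camera(n);np.save(f"pics/{n}_d.npy",d);cv2.imwrite(f"pics/{n}0.png",p[:,:,::-1]);print(n,camera_params(n))
E
```

```text
pics
{'time_s': 0.0, 'joints': [-1.278, 0.6, -0.003, 1.6, 0.002, 0.943, -0.08], 'joint_vel': [-0.0, -0.0, 0.001, 0.001, 0.002, 0.001, -0.001], 'joint_torque': [-0.0, -76.508, 1.497, -25.236, -0.053, 0.017, 0.0], 'eef_pos': [0.262, 0.676, 0.226], 'eef_rot': [[-0.932, 0.361, -0.0], [0.361, 0.932, -0.001], [-0.0, -0.002, -1.0]], 'contact_force': [0.134, -0.081, -0.984], 'moment': [-0.005, -0.005, -0.017], 'finger_force': 0.0, 'width': 0.092}
top {'fovy': 50.82916328533622, 'cx': 257.48439791322807, 'cy': 187.0391918384422, 'R': array([[-0.01519317, -0.99945587, -0.0292768 ],
       [-0.99821467,  0.01685282, -0.05730143],
       [ 0.05776365,  0.02835394, -0.99792756]]), 't': array([0.05142462, 0.5638068 , 1.06773014])}
side {'fovy': 55.13108647059164, 'cx': 257.3119031777636, 'cy': 186.58031709840552, 'R': array([[-0.9962818 , -0.08548693, -0.01070313],
       [-0.03734061,  0.54041582, -0.84056911],
       [ 0.07764182, -0.83704404, -0.54159858]]), 't': array([0.57583326, 0.0853864 , 0.98072329])}
```

View pics/top0.png

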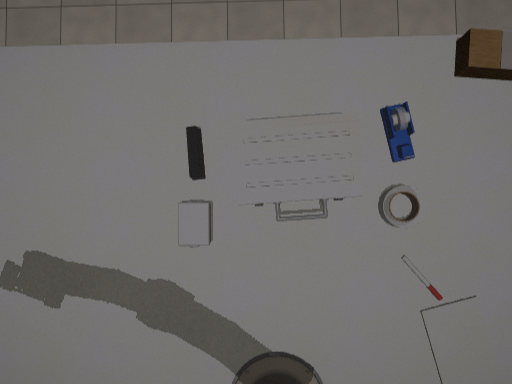

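View pics/side0.png

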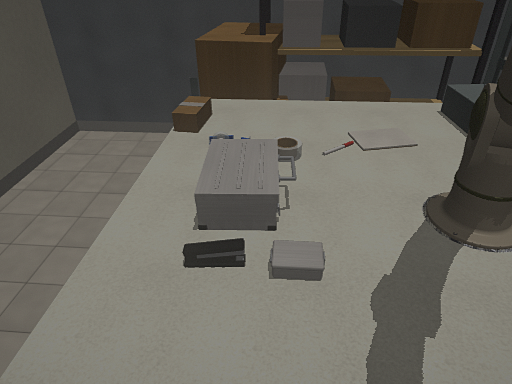

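The top view shows the case at cols 240-360, rows 113-205, with its handle bar near (302,217). The stapler is at (196,153), the tin at (195,223), the dispenser at (398,132) and the tape roll at (401,206). The side view agrees, and the case is turned only slightly.

```bash
cat > h.py <<'E'
from rig import *
import cv2,numpy as np
np.set_printoptions(precision=4,suppress=True)
def cloud(n,d=None,P=None):
    p=None
    if d is None: p,d=camera(n)
    P=camera_params(n);f=192/np.tan(np.radians(P['fovy']/2))
    v,u=np.mgrid[:384,:512]
    c=np.stack([(u-P['cx'])/f*d,(v-P['cy'])/f*d,d],-1)
    W=(c-P['t'])@P['R']
    W[d==0]=np.nan
    return p,W
def proj(n,X):
    P=camera_params(n);f=192/np.tan(np.radians(P['fovy']/2))
    c=np.atleast_2d(X)@P['R'].T+P['t'];return c[:,:2]/c[:,2:]*f+[P['cx'],P['cy']]
E
python3 - <<'E'
from h import *
_,W=cloud("top",np.load("pics/top_d.npy"))
m=np.nan_to_num(W[...,2])>0.03
nl,lab,st,ce=cv2.connectedComponentsWithStats(m.astype(np.uint8))
for i in range(1,nl):
    if st[i,4]>60:
        q=W[lab==i];print(i,st[i],np.median(q,0),np.percentile(q,[2,98],axis=0).ravel())
        if st[i,4]>4000:
            k=q[q[:,2]>.085];z=np.median(k[:,2]);print('top z',z)
        r=cv2.minAreaRect(q[q[:,2]>.03][:,:2].astype(np.float32)*1000);print(r)
# case lid only: erode handle
q=(np.nan_to_num(W[...,2])>0.085).astype(np.uint8)
q[:, :235]=0;q[:,370:]=0;q[300:]=0
o=cv2.morphologyEx(q,cv2.MORPH_OPEN,np.ones((15,15)))
print('lid',cv2.minAreaRect(W[o>0][:,:2].astype(np.float32)*1000))
h=(q>0)&(cv2.dilate(o,np.ones((5,5)))==0)
k=W[h];print('handle',len(k),cv2.minAreaRect(k[:,:2].astype(np.float32)*1000),k[:,2].mean())
E
```

```text
1 [ 459   29   53   49 2314] [ 0.8931 -0.5461  0.0797] [ 0.8469 -0.6071  0.0333  0.9503 -0.4979  0.0844]
((900.0758056640625, -568.5682983398438), (139.19300842285156, 102.832763671875), 84.34567260742188)
2 [383 102  32  37 658] [ 0.7286 -0.3221  0.0594] [ 0.6909 -0.3593  0.0326  0.7703 -0.2961  0.0832]
((730.5537719726562, -328.7962341308594), (84.57022857666016, 56.79779815673828), 10.639723777770996)
3 [  233   113   132   109 11013] [ 0.6234 -0.0604  0.1158] [ 0.4924 -0.2063  0.1047  0.7289  0.0875  0.1197]
top z 0.11581352840804339
((607.5933837890625, -60.365264892578125), (259.8287353515625, 307.1877136230469), 3.10619854927063)
4 [186 126  15  53 610] [0.655  0.2081 0.0543] [0.5908 0.1913 0.0429 0.7235 0.2256 0.0635]
((657.8358154296875, 209.17333984375), (138.81463623046875, 31.011266708374023), 5.135878562927246)
5 [397 144  18  15 189] [ 0.6492 -0.3424  0.0501] [ 0.6314 -0.3596  0.0317  0.6677 -0.3292  0.0574]
((650.4839477539062, -345.0793151855469), (38.28453826904297, 30.595096588134766), 8.383390426635742)
6 [380 186  46  42 951] [ 0.5058 -0.3334  0.0483] [ 0.4562 -0.3842  0.0332  0.5565 -0.2806  0.0523]
((506.3026428222656, -333.3034362792969), (105.79459381103516, 110.58314514160156), 0.3275012671947479)
7 [ 178  201   32   46 1413] [0.4695 0.2103 0.0445] [0.4146 0.1704 0.0372 0.5264 0.2513 0.0486]
((470.1085205078125, 210.84613037109375), (82.83393859863281, 119.03797149658203), 89.97198486328125)
8 [256 375  43   9 255] [ 0.072  -0.0003  0.0439] [ 0.0601 -0.0463  0.0303  0.0777  0.0456  0.0647]
((68.10221099853516, -0.5397415161132812), (108.0647964477539, 21.20088768005371), 89.8653793334961)
lid ((630.8275756835938, -58.90223693847656), (212.56153869628906, 306.8524169921875), 3.1307013034820557)
handle 644 ((606.6832275390625, -61.847137451171875), (259.5307312011719, 305.4563903808594), 2.16817045211792) 0.1103694312477613
```

The lid's yaw is about 3.1°. The bar's centre is near (0.483,-0.067,0.101) and the hinge near (0.730,-0.054,0.095). I'll go above the handle by way of (0.45,0.30).

Emit:
arm_command(
  motion="0.35 -311 -282 0 65.7;0.35 -311 -282 0 65.7;0.35 -311 -282 0 65.7;0.35 -311 -282 0 65.7;0.35 -311 -282 0 65.7;0.35 -311 -282 0 65.7;0.35 -311 -282 0 65.7;0.35 -390 -445 0 65.7;0.35 -474 -613 0 65.7;0.35 -474 -613 0 65.7",
)

```text
time_s: 1.35
eef_pos: [0.4662, 0.112, 0.2266]
eef_rot: [[-0.055, 0.999, 0.0], [0.999, 0.055, -0.0], [-0.0, 0.0, -1.0]]
contact_force: [1.0, -0.2, -0.2]
width: 0.0301
finger_force: 0.0
```

Emit:
arm_command(
  motion="0.35 -60 2 0 0;0.35 -120 5 20 0;0.35 -180 7 40 0;0.35 -180 7 60 0;0.35 -180 7 60 0",
)

```text
time_s: 1.98
eef_pos: [0.4821, -0.0662, 0.1656]
eef_rot: [[-0.052, 0.999, -0.003], [0.999, 0.052, -0.0], [0.0, -0.003, -1.0]]
contact_force: [-0.6, 0.2, 0.5]
width: 0.0305
finger_force: 0.0
```

```bash
python3 - <<'E'
from h import *
o=get_obs();print(o['eef_pos'],o['width'])
for n in("top","side"):
    p,_=camera(n);u,v=proj(n,[.483,-.067,.101])[0].astype(int);print(n,u,v,proj(n,[[.483,-.067,.101],[.73,-.054,.095],o['eef_pos']]))
    c=p[max(0,v-70):v+60,u-80:u+80,::-1];cv2.imwrite(f"pics/{n}1.png",cv2.resize(c,None,fx=3,fy=3))
a=cv2.imread("pics/top1.png");b=cv2.imread("pics/side1.png");h=min(len(a),len(b));cv2.imwrite("pics/c1.png",cv2.resize(np.hstack([a[:h],b[:h]]),(800,325)))
E
```

```text
[ 0.4821 -0.0662  0.1656] 0.03048286336711115
top 301 217 [[301.4738 217.4604]
 [293.9726 118.7681]
 [303.3511 218.3603]]
side 293 167 [[293.1235 167.1895]
 [204.5743 168.4217]
 [294.4752 146.3809]]
```

View pics/c1.png

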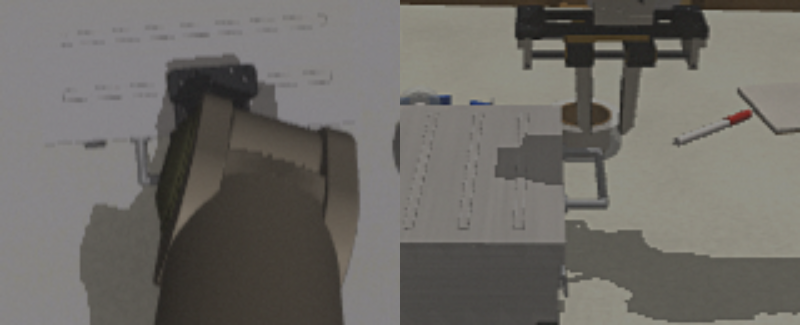

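The side crop shows the fingers straddling the bar line: tips near (583,130) and (628,130), bar near col 604. I'll go down and close.

Emit:
arm_command(
  motion="0.35 0 0 40 0;0.35 0 0 75 0;0.35 0 0 75 0;1 0 0 75 0;1 0 0 75 0;1 0 0 75 0;1 0 0 75 0",
)

```text
time_s: 2.95
eef_pos: [0.4847, -0.0653, 0.0929]
eef_rot: [[-0.055, 0.998, 0.004], [0.998, 0.055, 0.0], [-0.0, 0.004, -1.0]]
contact_force: [2.2, 1.9, 9.3]
width: 0.0091
finger_force: 30.0
```

Emit:
arm_command(
  motion="1 0 3 -34 0;1 0 11 -68 0;1 0 24 -101 0;1 0 41 -131 0;1 0 62 -158 0;1 0 87 -183 0;1 0 115 -203 0;1 0 145 -220 0;1 0 178 -232 0;1 0 202 -238 0",
)

```text
time_s: 4.2
eef_pos: [0.6852, -0.055, 0.332]
eef_rot: [[-0.054, 0.999, 0.001], [0.999, 0.054, -0.0], [-0.0, 0.001, -1.0]]
contact_force: [-3.1, -0.4, 3.9]
width: 0.0091
finger_force: 30.0
```

Emit:
arm_command(
  motion="1 0 8 -1 0;1 0 9 -1 0;1 0 9 -1 0;0.2 0 9 -1 0;0.2 0 9 -1 0;0.2 0 9 -1 0;0.2 0 9 -50 0;0.2 0 9 -100 0;0.2 0 -50 -100 0",
)

```text
time_s: 5.32
eef_pos: [0.6386, -0.0569, 0.4327]
eef_rot: [[-0.056, 0.998, 0.007], [0.998, 0.056, -0.001], [-0.002, 0.007, -1.0]]
contact_force: [-0.9, 0.5, -0.2]
width: 0.0376
finger_force: 0.0
```

```bash
python3 - <<'E'
from h import *
o=get_obs();print(o['eef_pos'],o['joints'],o['width'])
for n in("top","side"):
    p,W=cloud(n);np.save(f"pics/{n}_W.npy",W);cv2.imwrite(f"pics/{n}2.png",p[:,:,::-1])
H=np.array([.732,-.0525,.095]);ex=np.array([.9985,.0546,0]);ey=np.array([-.0546,.9985,0])
ball=H-.178*ex+.095*ey-[0,0,.014]
print(ball,proj("top",ball),proj("side",ball))
E
python3 -c "
import cv2,numpy as np
a=cv2.imread('pics/top2.png')[60:260,180:420];b=cv2.imread('pics/side2.png')[30:230,130:370]
cv2.imwrite('pics/c2.png',cv2.resize(np.hstack([a,b]),(800,333),interpolation=cv2.INTER_CUBIC))"
```

```text
[ 0.6386 -0.0569  0.4327] [-0.2964  0.3518  0.4331  1.5525 -0.1517  1.2633  0.2142] 0.03761617711421668
[0.5491 0.0326 0.081 ] [[260.6908 191.643 ]] [[267.0221 192.1565]]
```

View pics/c2.png

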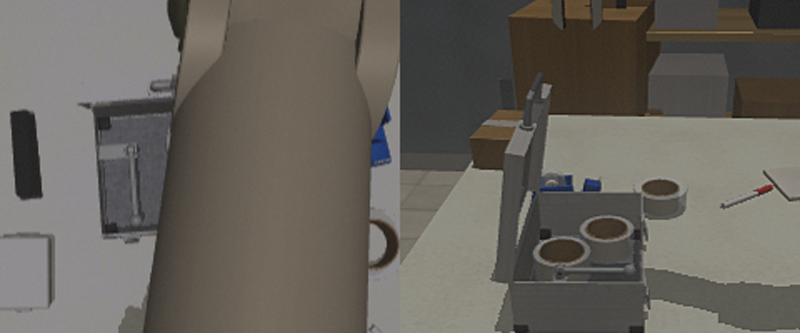

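The lid stands upright. The stay lies with its ball at top pixel (262,191) and side pixel (267,192), within 1 px of the prediction, so the ball is at (0.549,0.033,0.081). The hand needs to lean forward, so I'll go high, turn it and see whether the wrist limit gives that lean.

Emit:
arm_command(
  motion="0.2 47 -43 -50 10;0.2 95 -85 -110 20;0.2 95 -85 -170 30;0.2 95 -85 -230 40;0.2 95 -85 -290 50;0.2 95 -85 -320 60;0.2 95 -85 -320 70;0.2 95 -85 -320 80;0.2 95 -85 -320 90;0.2 95 -85 -320 90",
)

```text
time_s: 6.68
eef_pos: [0.5416, 0.0328, 0.7291]
eef_rot: [[0.998, 0.055, 0.025], [0.055, -0.998, 0.002], [0.025, -0.0, -1.0]]
contact_force: [1.1, 0.1, 0.3]
width: 0.0368
finger_force: 0.0
```

```bash
python3 - <<'E'
from h import *
o=get_obs();print(o['eef_pos'],o['joints'],o['width'],o['eef_rot'])
E
```

```text
[0.5416 0.0328 0.7291] [-0.5203  0.1753  0.4849  1.0978 -0.0855  1.8619 -1.5839] 0.03683724654226466 [[ 0.9982  0.0553  0.0252]
 [ 0.0553 -0.9985  0.0016]
 [ 0.0253 -0.0002 -0.9997]]
```

Emit:
arm_command(
  motion="0.2 0 0 -50 0;0.2 0 0 -100 0;0.2 0 0 -100 0",
)

```text
time_s: 7.05
eef_pos: [0.5309, 0.032, 0.766]
eef_rot: [[0.993, 0.058, 0.101], [0.057, -0.998, 0.007], [0.101, -0.001, -0.995]]
contact_force: [0.4, -0.5, 0.5]
width: 0.0373
finger_force: 0.0
```

```bash
python3 - <<'E'
from h import *
o=get_obs();print(o['eef_pos'],o['joints'],o['width'],o['eef_rot'])
E
```

```text
[0.5309 0.032  0.766 ] [-0.6246  0.1363  0.589   1.0636 -0.0818  1.8619 -1.5842] 0.03726648193068823 [[ 0.9932  0.0579  0.1009]
 [ 0.0575 -0.9983  0.0072]
 [ 0.1012 -0.0014 -0.9949]]
```

Emit:
arm_command(
  motion="0.2 0 0 60 0;0.2 0 0 120 0;0.2 0 0 150 0;0.2 0 0 150 0",
)

```text
time_s: 7.55
eef_pos: [0.5455, 0.0336, 0.614]
eef_rot: [[0.994, 0.057, 0.095], [0.056, -0.998, 0.006], [0.095, -0.0, -0.995]]
contact_force: [0.7, 0.6, 0.7]
width: 0.0373
finger_force: 0.0
```

```bash
python3 - <<'E'
from h import *
o=get_obs();print(o['eef_pos'],o['joints'],o['width'],o['eef_rot'])
E
```

```text
[0.5455 0.0336 0.614 ] [-0.6522  0.1039  0.563   1.4482 -0.0524  1.51   -1.6077] 0.03731125764044623 [[ 0.9939  0.0567  0.0951]
 [ 0.0564 -0.9984  0.0059]
 [ 0.0952 -0.0005 -0.9955]]
```

The lean persists, because the commanded pose follows the pose actually reached. I'll build it up to about 28°.

Emit:
arm_command(
  motion="0.2 0 0 -60 0;0.2 0 0 -120 0;0.2 30 0 -180 0;0.2 60 0 -240 0;0.2 90 0 -300 0;0.2 120 0 -360 0;0.2 150 0 -420 0;0.2 180 0 -480 0",
)

```text
time_s: 8.55
eef_pos: [0.5472, 0.0525, 0.8355]
eef_rot: [[0.965, 0.054, 0.257], [0.053, -0.999, 0.01], [0.257, 0.004, -0.966]]
contact_force: [0.2, -0.8, 0.2]
width: 0.0373
finger_force: 0.0
```

```bash
python3 - <<'E'
from h import *
o=get_obs();print(o['eef_pos'],o['joints'],o['width'],o['eef_rot'])
E
```

```text
[0.5472 0.0525 0.8355] [-0.253   0.1292  0.0331  0.8937  0.0442  1.8628 -1.7192] 0.03732957955743258 [[ 0.965   0.0535  0.2568]
 [ 0.0528 -0.9986  0.0099]
 [ 0.257   0.004  -0.9664]]
```

Emit:
arm_command(
  motion="0.2 10 0 -60 0;0.2 20 0 -120 0;0.2 30 0 -180 0;0.2 40 0 -240 0;0.2 50 0 -300 0;0.2 50 0 -300 0",
)

```text
time_s: 9.3
eef_pos: [0.5198, 0.0506, 0.8766]
eef_rot: [[0.943, 0.057, 0.329], [0.054, -0.998, 0.018], [0.329, 0.001, -0.944]]
contact_force: [-0.2, 0.0, -0.7]
width: 0.0372
finger_force: 0.0
```

```bash
python3 - <<'E'
from h import *
o=get_obs();print(o['eef_pos'],o['joints'],o['width'],o['eef_rot'])
E
```

```text
[0.5198 0.0506 0.8766] [-1.0869  0.0894  1.0495  0.8969 -0.0814  1.8628 -1.603 ] 0.03724022114553936 [[ 0.9428  0.0565  0.3286]
 [ 0.0537 -0.9984  0.0176]
 [ 0.3291  0.001  -0.9443]]
```

Emit:
arm_command(
  motion="0.2 50 0 -30 0;0.2 100 0 -60 0;0.2 150 0 -90 0;0.2 200 0 -120 0;0.2 250 0 -150 0;0.2 300 0 -180 0",
)

```text
time_s: 10.05
eef_pos: [0.553, 0.0703, 0.9672]
eef_rot: [[0.841, 0.103, 0.531], [0.142, -0.989, -0.034], [0.522, 0.104, -0.847]]
contact_force: [0.5, -0.4, 0.2]
width: 0.037
finger_force: 0.0
```

```bash
python3 - <<'E'
from h import *
o=get_obs();print(o['eef_pos'],o['joints'],o['width'],o['eef_rot'])
E
```

```text
[0.553  0.0703 0.9672] [-0.2927  0.1245 -0.0991  0.6297  0.2577  1.8628 -1.6842] 0.036973562426540235 [[ 0.8409  0.103   0.5313]
 [ 0.1425 -0.9892 -0.0338]
 [ 0.5221  0.1041 -0.8465]]
```

The lean is about 32°, with 6° of roll. Now I'll head down to the ball's approach pose.

Emit:
arm_command(
  motion="0.2 -38 -4 48 3;0.2 -76 -9 97 3;0.2 -114 -14 146 3;0.2 -152 -18 195 3;0.2 -190 -22 244 3;0.2 -228 -27 293 3;0.2 -266 -31 342 3;0.2 -300 -36 388 3;0.2 -300 -36 388 3",
)

```text
time_s: 11.18
eef_pos: [0.4997, 0.0492, 0.4717]
eef_rot: [[0.853, 0.058, 0.519], [0.09, -0.995, -0.037], [0.515, 0.078, -0.854]]
contact_force: [0.4, -0.1, 1.7]
width: 0.0369
finger_force: 0.0
```

```bash
cat >> h.py <<'E'
def go(t):
    o=get_obs();R=np.array(o['eef_rot']);p=np.array(o['eef_pos'])
    print(p,o['joints'],'w',o['width'],'F',o['contact_force'],'t',o['time_s']);print(R)
    print('shift mm',(np.atleast_2d(t)-p)@R*1000)
E
python3 - <<'E'
from h import *
go([[.476,.038,.204],[.556,.033,.077]])
E
```

```text
[0.4997 0.0492 0.4717] [-0.2051 -0.1156 -0.1296  2.0852  0.3086  0.6849 -2.0201] w 0.03694891977647044 F [ 0.43   -0.0682  1.6608] t 11.175
[[ 0.8525  0.0579  0.5194]
 [ 0.09   -0.9953 -0.0367]
 [ 0.5148  0.078  -0.8537]]
shift mm [[-159.021   -11.1211  216.6533]
 [-156.6516  -11.4216  366.8142]]
```

Emit:
arm_command(
  motion="0.2 -30 -2 45 0;0.2 -60 -4 100 0;0.2 -90 -6 150 0;0.2 -115 -8 205 0;0.2 -135 -10 255 0;0.2 -157 -11 297 0;0.2 -157 -11 297 0",
)

```text
time_s: 12.05
eef_pos: [0.5468, 0.043, 0.2348]
eef_rot: [[0.884, 0.064, 0.463], [0.094, -0.995, -0.042], [0.458, 0.081, -0.885]]
contact_force: [-0.4, 0.1, 0.1]
width: 0.0372
finger_force: 0.0
```

```bash
python3 - <<'E'
from h import *
o=get_obs();R=np.array(o['eef_rot']);b=np.array([.549,.0326,.081])
go([b+R@[.004,0,.007]])
p,_=camera("side");cv2.imwrite("pics/s3.png",cv2.resize(p[90:230,180:360,::-1],None,fx=4,fy=4,interpolation=cv2.INTER_CUBIC))
E
```

```text
[0.5468 0.043  0.2348] [-0.5063  0.2682  0.2763  2.357   0.9042  0.1105 -2.6243] w 0.03722850073854809 F [-0.4121  0.1061  0.0546] t 12.05
[[ 0.8838  0.0639  0.4634]
 [ 0.0941 -0.9947 -0.0423]
 [ 0.4583  0.081  -0.8851]]
shift mm [[-65.5029  -1.9226 144.548 ]]
```

View pics/s3.png

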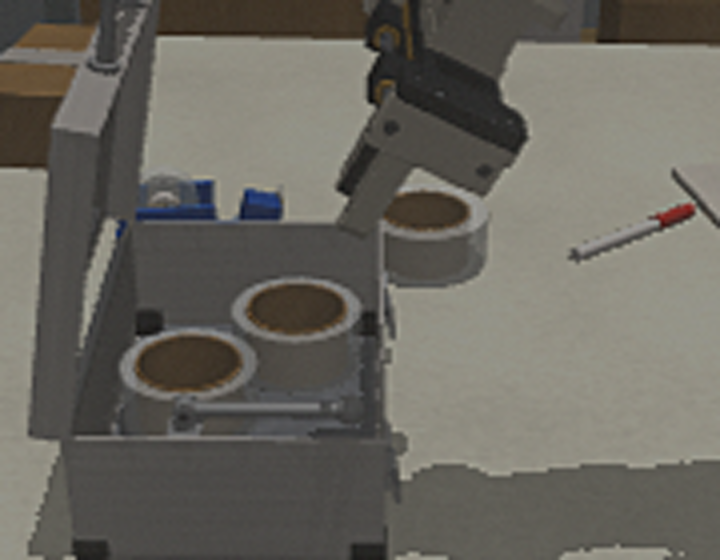

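The side picture shows the hand leaning, with tips near (355,215) and the ball at (348,410). The last joint is near its limit, so I'll turn the hand half round for the same grasp before going in.

Emit:
arm_command(
  motion="0.2 0 0 -10 -10;0.2 0 0 -20 -20;0.2 0 0 -30 -30;0.2 0 0 -30 -40;0.2 0 0 -30 -50;0.2 0 0 -30 -60;0.2 0 0 -30 -70;0.2 0 0 -30 -80;0.2 0 0 -30 -90;0.2 0 0 -30 -90",
)

```text
time_s: 13.35
eef_pos: [0.5307, 0.0421, 0.2618]
eef_rot: [[-0.059, 0.884, 0.463], [0.995, 0.088, -0.042], [-0.078, 0.458, -0.885]]
contact_force: [-0.0, 0.6, 0.8]
width: 0.0371
finger_force: 0.0
```

Emit:
arm_command(
  motion="0.2 0 0 0 -10;0.2 0 0 0 -20;0.2 0 0 0 -30;0.2 0 0 0 -40;0.2 0 0 0 -50;0.2 0 0 0 -60;0.2 0 0 0 -70;0.2 0 0 0 -80;0.2 0 0 0 -90;0.2 0 0 0 -90",
)

```text
time_s: 14.6
eef_pos: [0.5294, 0.0422, 0.2606]
eef_rot: [[-0.886, -0.056, 0.461], [-0.085, 0.995, -0.042], [-0.456, -0.076, -0.886]]
contact_force: [0.1, 0.2, -0.1]
width: 0.0371
finger_force: 0.0
```

```bash
python3 - <<'E'
from h import *
o=get_obs();R=np.array(o['eef_rot']);b=np.array([.549,.0326,.081])
go([b+R@[-.004,0,.007]+[0,0,.06],b+R@[-.004,0,.007]])
E
```

```text
[0.5294 0.0422 0.2606] [ 0.1541  0.2298 -0.5369  2.3187  1.0796  0.3569  0.3207] w 0.037115930029753975 F [ 0.1004  0.2425 -0.1053] t 14.6
[[-0.8857 -0.0563  0.4608]
 [-0.0851  0.9955 -0.0419]
 [-0.4564 -0.0763 -0.8865]]
shift mm [[ 33.9939  -1.5358 122.4577]
 [ 61.3783   3.0409 175.6474]]
```

Emit:
arm_command(
  motion="0.2 10 0 30 0;0.2 18 0 60 0;0.2 26 -1 90 0;0.2 34 -1 122 0;0.2 34 -1 122 0",
)

```text
time_s: 15.22
eef_pos: [0.554, 0.033, 0.1338]
eef_rot: [[-0.888, -0.057, 0.456], [-0.085, 0.996, -0.042], [-0.452, -0.076, -0.889]]
contact_force: [-0.7, 0.6, -0.4]
width: 0.037
finger_force: 0.0
```

```bash
python3 - <<'E'
from h import *
o=get_obs();R=np.array(o['eef_rot']);b=np.array([.549,.0326,.081])
go([b+R@[-.004,0,.007]+[0,0,.06],b+R@[-.004,0,.007]])
E
```

```text
[0.554  0.033  0.1338] [ 0.1079  0.5119 -0.5004  2.4036  1.987   0.4449 -0.566 ] w 0.037043087338682376 F [-0.7073  0.5548 -0.4019] t 15.225
[[-0.8882 -0.0566  0.456 ]
 [-0.0847  0.9955 -0.0416]
 [-0.4516 -0.0756 -0.889 ]]
shift mm [[-2.7777 -0.6835 -1.6328]
 [24.3197  3.8511 51.7073]]
```

Emit:
arm_command(
  motion="0.2 10 1 20 0;0.2 18 2 38 0;0.2 24 4 52 0;0.2 24 4 52 0",
)

```text
time_s: 15.72
eef_pos: [0.5563, 0.0327, 0.0787]
eef_rot: [[-0.887, -0.059, 0.458], [-0.088, 0.995, -0.042], [-0.454, -0.078, -0.888]]
contact_force: [0.8, -0.3, 0.4]
width: 0.0368
finger_force: 0.0
```

```bash
python3 - <<'E'
from h import *
o=get_obs();R=np.array(o['eef_rot']);b=np.array([.549,.0326,.081])
go([b+R@[-.004,0,.007]])
p,_=camera("side");q,_=camera("top")
a=cv2.resize(p[130:220,210:310,::-1],(400,360));b=cv2.resize(q[140:230,210:310,::-1],(400,360));cv2.imwrite("pics/s4.png",np.hstack([a,b]))
E
```

```text
[0.5563 0.0327 0.0787] [ 0.1495  0.6608 -0.581   2.4319  2.1533  0.6066 -0.7196] w 0.03679485327123597 F [ 0.8052 -0.2567  0.4414] t 15.725
[[-0.8868 -0.0589  0.4583]
 [-0.088   0.9952 -0.0423]
 [-0.4536 -0.0778 -0.8878]]
shift mm [[1.4354 0.1166 1.6257]]
```

View pics/s4.png

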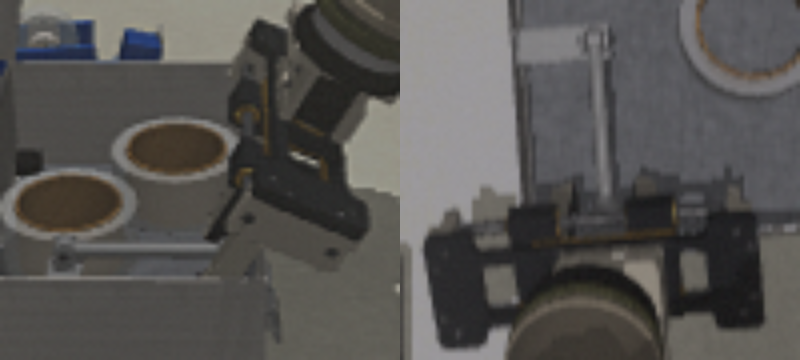

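The top crop shows the fingers astride the ball, with the rod at col 605 between them. Now I'll close lightly.

Emit:
arm_command(
  motion="0.6 1 0 1 0;0.6 1 0 1 0;0.6 1 0 1 0;0.6 1 0 1 0",
)

```text
time_s: 16.32
eef_pos: [0.5558, 0.0326, 0.0774]
eef_rot: [[-0.886, -0.061, 0.459], [-0.09, 0.995, -0.042], [-0.455, -0.078, -0.887]]
contact_force: [-2.0, -1.2, 5.9]
width: 0.0193
finger_force: 10.1
```

```bash
python3 - <<'E'
from h import *
R=np.array(get_obs()['eef_rot'])
for f in np.append(np.arange(.17,1.6,.17),[1.64,1.70]):
    d=.108*((1-np.cos(f))*np.array([.9985,.0546,0])+np.sin(f)*np.array([0,0,1]))
    print(round(f,2),np.round(d@R*1000))
E
```

```text
0.17 [-10.  -1. -16.]
0.34 [-22.  -3. -29.]
0.51 [-36.  -4. -41.]
0.68 [-52.  -5. -49.]
0.85 [-70.  -7. -55.]
1.02 [-88.  -8. -58.]
1.19 [-106.   -8.  -58.]
1.36 [-124.   -9.  -55.]
1.53 [-141.   -9.  -48.]
1.64 [-152.   -9.  -43.]
1.7 [-157.   -9.  -39.]
```

Emit:
arm_command(
  motion="0.6 -10 -1 -16 0;0.6 -22 -3 -29 0;0.6 -36 -4 -41 0;0.6 -52 -5 -49 0;0.6 -70 -7 -55 0;0.6 -88 -8 -58 0;0.6 -106 -8 -58 0;0.6 -124 -9 -55 0;0.6 -141 -9 -48 0;0.6 -150 -9 -43 0",
)

```text
time_s: 17.58
eef_pos: [0.6711, 0.039, 0.1851]
eef_rot: [[-0.885, -0.061, 0.461], [-0.09, 0.995, -0.041], [-0.456, -0.078, -0.887]]
contact_force: [0.1, -2.5, 7.0]
width: 0.019
finger_force: 9.2
```

```bash
python3 - <<'E'
from h import *
R=np.array(get_obs()['eef_rot'])
go([.549,.0326,.081])
p,_=camera("side");cv2.imwrite("pics/s5.png",cv2.resize(p[60:220,160:360,::-1],None,fx=4,fy=3.7,interpolation=cv2.INTER_CUBIC))
E
```

```text
[0.6711 0.039  0.1851] [-0.0404  0.4796 -0.235   2.1284  1.2768  0.2625  0.2193] w 0.018978340318535625 F [ 0.0667 -2.4646  7.0184] t 17.575
[[-0.8854 -0.0609  0.4608]
 [-0.09    0.9951 -0.0414]
 [-0.456  -0.0782 -0.8865]]
shift mm [[156.1207   9.218   36.3158]]
```

View pics/s5.png

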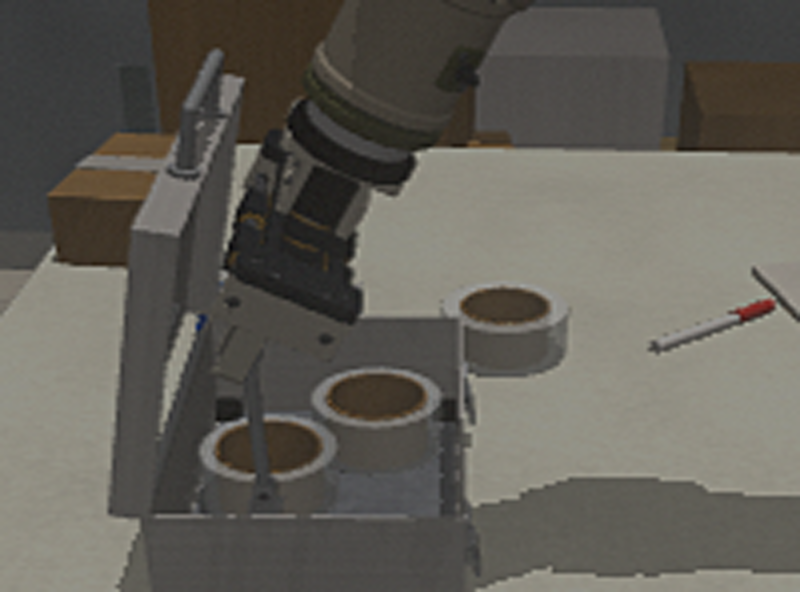

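The stay now stands past upright: rod at cols 250-265, ball in the fingers, and the hand clear of the lid. I'll nudge it on, release, and back out along the tool.

Emit:
arm_command(
  motion="0.6 -5 0 3 0;0.6 -6 0 3 0;0.2 -6 0 3 0;0.2 -6 0 3 0;0.2 -6 0 3 0;0.2 -6 0 -30 0;0.2 -6 0 -80 0;0.2 -6 0 -130 0;0.2 -6 0 -170 0;0.2 -6 0 -170 0",
)

```text
time_s: 18.88
eef_pos: [0.5966, 0.0471, 0.3405]
eef_rot: [[-0.884, -0.061, 0.463], [-0.091, 0.995, -0.041], [-0.458, -0.078, -0.886]]
contact_force: [0.9, -0.1, 0.3]
width: 0.0372
finger_force: 0.0
```

```bash
python3 - <<'E'
from h import *
go([.732,-.0525,.095])
p,_=camera("side");cv2.imwrite("pics/s6.png",cv2.resize(p[30:220,140:360,::-1],None,fx=3.4,fy=3.1,interpolation=cv2.INTER_CUBIC))
E
```

```text
[0.5966 0.0471 0.3405] [ 0.241   0.2109 -0.5975  2.085   0.6499  0.5158  0.8188] w 0.037205720332610305 F [ 0.9046 -0.0663  0.2557] t 18.875
[[-0.8843 -0.0614  0.4628]
 [-0.0905  0.9951 -0.0409]
 [-0.458  -0.0781 -0.8855]]
shift mm [[  1.7302 -88.2653 284.0905]]
```

View pics/s6.png

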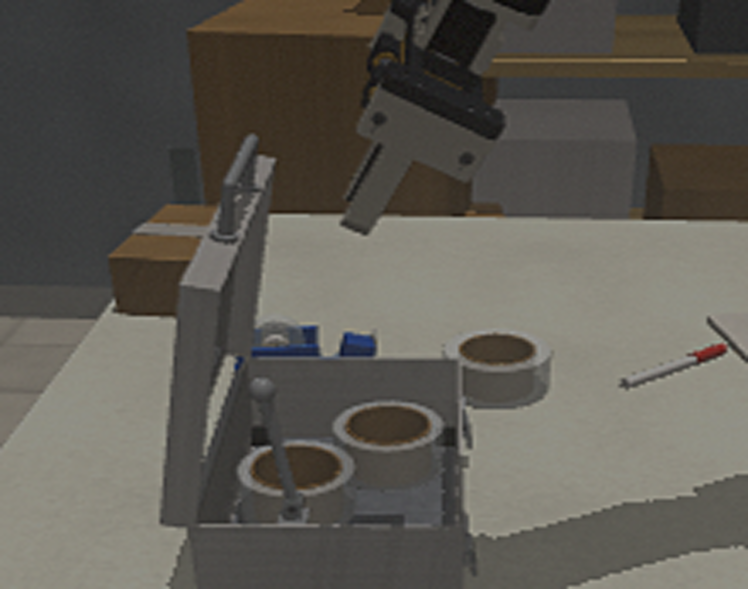

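The stay leans on its stop, with the ball at (262,390) and the lid still up at about 80°. Next I'll turn the hand and move above the handle bar.

Emit:
arm_command(
  motion="0.2 0 -10 -15 10;0.2 0 -20 -30 20;0.2 0 -30 -45 30;0.2 0 -45 -60 40;0.2 0 -60 -60 50;0.2 0 -75 -60 60;0.2 0 -90 -60 70;0.2 0 -100 -60 80;0.2 0 -100 -60 90;0.2 0 -100 -60 90",
)

```text
time_s: 20.18
eef_pos: [0.5754, -0.0506, 0.3968]
eef_rot: [[-0.063, 0.888, 0.456], [0.995, 0.091, -0.041], [-0.078, 0.452, -0.889]]
contact_force: [-0.0, 1.2, -0.9]
width: 0.0373
finger_force: 0.0
```

```bash
python3 - <<'E'
from h import *
R=np.array(get_obs()['eef_rot']);b=np.array([.695,-.0545,.340])
go([b-R[:,2]*.07,b+R[:,2]*.011])
# measure bar from side depth: points near
p,W=cloud("side");m=np.all(np.abs(W-b)<[.03,.05,.03],axis=2);k=W[m]
print(len(k),np.median(k,0)); k=k[np.abs(k[:,1]-b[1])<.045]; print(len(k)); print(np.percentile(k,[5,50,95],axis=0))
E
```

```text
[ 0.5754 -0.0506  0.3968] [ 0.3254  0.0964 -0.4044  2.0434  0.2124  0.5476 -0.1422] w 0.03725079005446125 F [-0.036   1.1602 -0.9022] t 20.175
[[-0.0627  0.8876  0.4564]
 [ 0.995   0.0914 -0.041 ]
 [-0.0781  0.4515 -0.8888]]
shift mm [[ -6.926   80.1693  35.2884]
 [ -6.926   80.1693 116.2884]]
56 [ 0.6908 -0.0534  0.3439]
51
[[ 0.6865 -0.093   0.3398]
 [ 0.6907 -0.0516  0.3437]
 [ 0.6963 -0.0112  0.3453]]
```

Emit:
arm_command(
  motion="0.2 -7 40 10 0;0.2 -7 79 25 0;0.2 -7 79 60 0;0.2 -7 79 95 0;0.2 -7 79 116 0;0.2 -7 79 116 0;1 -7 79 116 0;1 -7 79 116 0;1 -7 79 116 0;1 -7 79 116 0",
)

```text
time_s: 21.48
eef_pos: [0.6991, -0.055, 0.3329]
eef_rot: [[-0.061, 0.886, 0.46], [0.995, 0.09, -0.041], [-0.078, 0.455, -0.887]]
contact_force: [-2.2, 0.3, 4.0]
width: 0.0092
finger_force: 29.9
```

```bash
python3 - <<'E'
from h import *
go([.693,-.0545,.340])
R=np.array(get_obs()['eef_rot']);ex=np.array([.9985,.0546,0])
B=lambda t:(-.248*np.cos(t)+.006*np.sin(t))*ex+(.248*np.sin(t)+.006*np.cos(t))*np.array([0,0,1])
for t in (1.38,1.33,1.28,1.23,1.18,1.13,1.08,1.04,1.0,.97,.95): print(t,np.round((B(t)-B(1.385))@R*1000,1))
p,_=camera("side");cv2.imwrite("pics/s7.png",cv2.resize(p[10:200,140:360,::-1],None,fx=3.4,fy=3.1,interpolation=cv2.INTER_CUBIC))
E
```

```text
[ 0.6991 -0.055   0.3329] [ 0.2196  0.3274 -0.327   1.911   0.393   0.4716 -0.2969] w 0.009184754853141493 F [-2.2294  0.3179  3.9685] t 21.475
[[-0.0613  0.8859  0.4597]
 [ 0.9951  0.0902 -0.0411]
 [-0.0779  0.4549 -0.8871]]
shift mm [[ 0.3005 -2.1286 -9.0977]]
1.38 [ 0.  -1.2 -0.4]
1.33 [  0.3 -13.1  -3.8]
1.28 [  0.6 -25.1  -6.7]
1.23 [  1.  -37.3  -9. ]
1.18 [  1.4 -49.6 -10.6]
1.13 [  1.8 -62.  -11.7]
1.08 [  2.3 -74.4 -12.1]
1.04 [  2.7 -84.3 -12. ]
1.0 [  3.2 -94.2 -11.5]
0.97 [   3.5 -101.6  -10.8]
0.95 [   3.8 -106.5  -10.3]
```

View pics/s7.png

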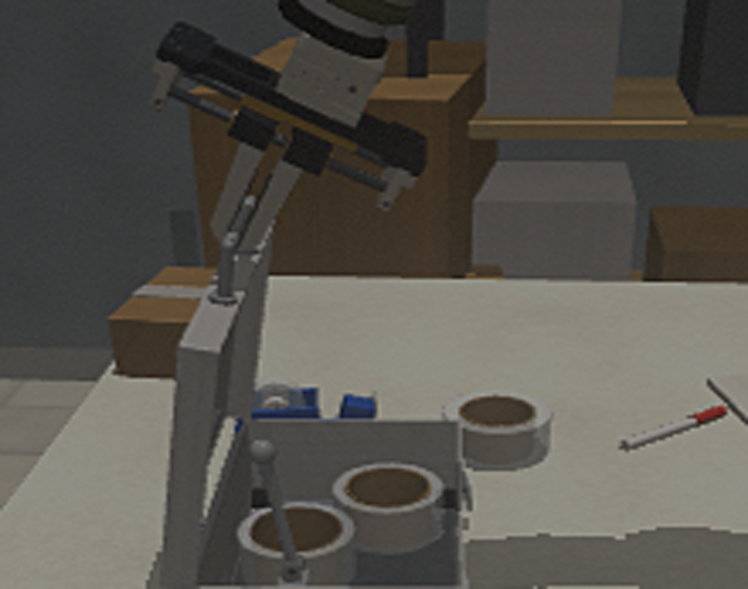

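The bar is gripped (9 mm opening) and the stay still leans on its stop at (262,450). I'll lower slowly, at about 0.4 rad/s.

Emit:
arm_command(
  motion="1 0 -12 -4 0;1 1 -25 -7 0;1 1 -37 -9 0;1 1 -50 -11 0;1 2 -62 -12 0;1 2 -74 -12 0;1 3 -84 -12 0;1 3 -91 -12 0;1 3 -94 -12 0;1 3 -94 -12 0",
)

```text
time_s: 22.78
eef_pos: [0.6094, -0.0599, 0.2991]
eef_rot: [[-0.062, 0.887, 0.457], [0.995, 0.09, -0.041], [-0.078, 0.452, -0.888]]
contact_force: [-1.2, -0.4, 0.5]
width: 0.0091
finger_force: 30.1
```

Emit:
arm_command(
  motion="1 0 -3 0 0;1 0 -6 1 0;1 0 -8 1 0;1 0 -8 1 0",
)

```text
time_s: 23.28
eef_pos: [0.6032, -0.0602, 0.2952]
eef_rot: [[-0.062, 0.887, 0.458], [0.995, 0.091, -0.04], [-0.078, 0.454, -0.888]]
contact_force: [-3.5, 3.5, 2.7]
width: 0.0088
finger_force: 30.0
```

```bash
python3 - <<'E'
from h import *
go([.732,-.0525,.095])
o=get_obs();R=np.array(o['eef_rot']);g=np.array(o['eef_pos'])-R[:,2]*.009-[.732,-.0525,.095]
print('theta',np.arctan2(g[2],-(g@[.9985,.0546,0]))-.024, np.hypot(g[2],g@[.9985,.0546,0]))
p,_=camera("side");cv2.imwrite("pics/s8.png",cv2.resize(p[50:210,160:360,::-1],None,fx=4,fy=3.7,interpolation=cv2.INTER_CUBIC))
E
```

```text
[ 0.6032 -0.0602  0.2952] [ 0.2125  0.2451 -0.2869  2.1472  0.4445  0.3108 -0.3619] w 0.008771511868003805 F [-3.4732  3.509   2.6541] t 23.275
[[-0.0624  0.8865  0.4585]
 [ 0.995   0.091  -0.0404]
 [-0.0776  0.4537 -0.8878]]
shift mm [[ 15.1512  24.0977 236.4689]]
theta 0.9777007046031734 0.24711325740677254
```

View pics/s8.png

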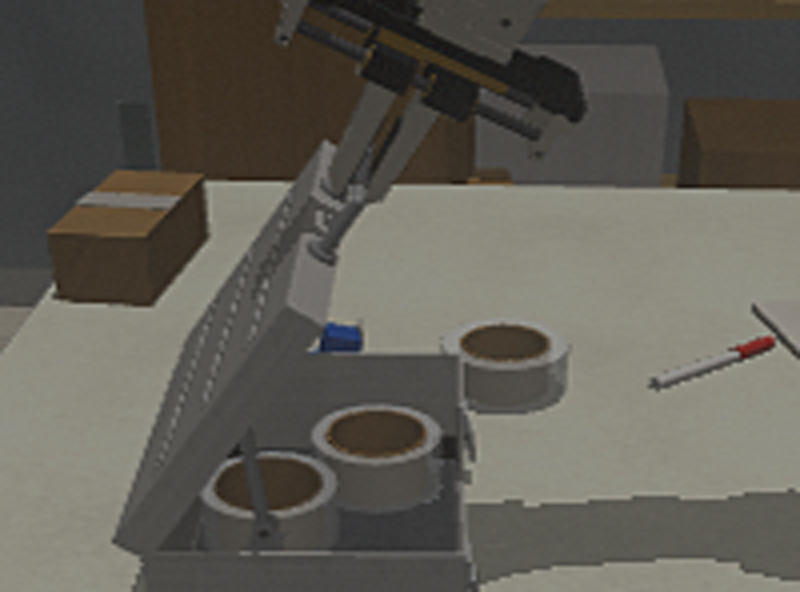

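The lid is at about 0.978 and the stay is under it. I'll press a little further until contact shows.

Emit:
arm_command(
  motion="1 0 -2 0 0;1 0 -4 1 0;1 0 -4 1 0",
)

```text
time_s: 23.7
eef_pos: [0.6014, -0.0604, 0.2939]
eef_rot: [[-0.063, 0.885, 0.462], [0.995, 0.091, -0.04], [-0.078, 0.457, -0.886]]
contact_force: [-4.1, 3.7, 10.0]
width: 0.0088
finger_force: 30.0
```

The upward force has risen to 10 N and the lid has stopped near 0.97, so it rests on the stay. I'll ease off, release and withdraw.

Emit:
arm_command(
  motion="1 0 2 0 0;0.3 0 2 0 0;0.3 0 2 0 0;0.3 0 2 0 0;0.3 0 2 0 0;0.3 0 2 -40 0;0.3 0 2 -90 0;0.3 0 2 -140 0;0.3 0 2 -140 0",
)

```text
time_s: 24.82
eef_pos: [0.538, -0.0552, 0.4215]
eef_rot: [[-0.06, 0.884, 0.464], [0.995, 0.09, -0.043], [-0.08, 0.459, -0.885]]
contact_force: [0.3, -0.1, 0.2]
width: 0.0325
finger_force: 0.0
```

```bash
python3 - <<'E'
from h import *
go([.732,-.0525,.095])
for i in range(2): p,W=cloud("side")
b=np.array([.597,-.06,.303]);k=W[np.all(np.abs(W-b)<[.025,.045,.03],axis=2)];print('bar',len(k),np.median(k,0))
cv2.imwrite("pics/s9.png",cv2.resize(p[50:210,160:360,::-1],None,fx=4,fy=3.7,interpolation=cv2.INTER_CUBIC))
E
```

```text
[ 0.538  -0.0552  0.4215] [ 0.4181  0.0161 -0.4587  2.0657  0.1233  0.5836 -0.0451] w 0.032475946201425715 F [ 0.2527 -0.0714  0.1859] t 24.825
[[-0.0604  0.8837  0.4641]
 [ 0.995   0.0904 -0.0427]
 [-0.0797  0.4592 -0.8848]]
shift mm [[ 17.0003  21.7559 378.8303]]
bar 50 [ 0.5957 -0.0565  0.3073]
```

View pics/s9.png

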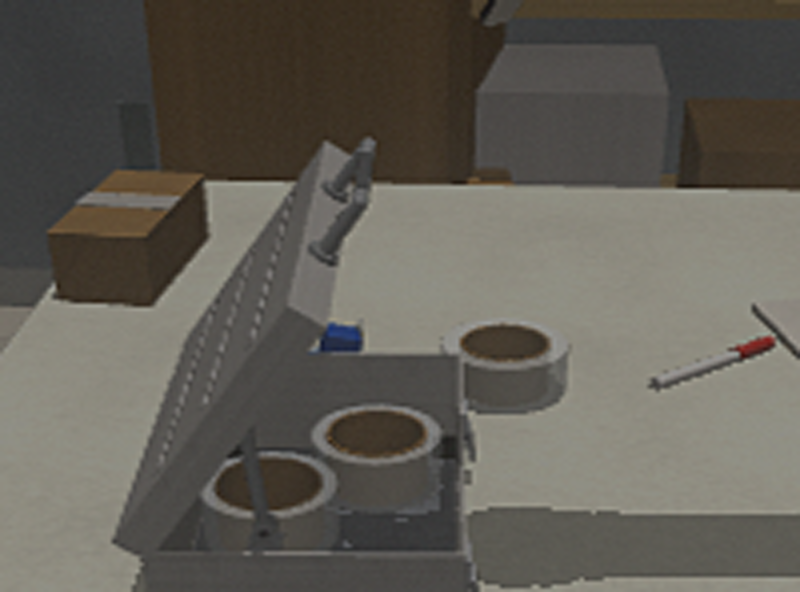

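The lid is propped at about 0.97, with the stay at (255,480) under it and the hand well clear. I'm handing it in.

```bash
python3 -c "
from rig import *
print(sign_off())"
```

```text
the job is handed in; nothing more can be done
None
```

The lid is propped on the stay at about 0.97 rad by my estimate and the hand is clear. I handed the job in at about 25 s; the sign-off returned no verdict.

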